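Square the plinth for its next pass and hold the sander hood open

TASK

Between sanding passes, turn the wooden plinth block on the sander's bed so that its yellow-marked face stands flush against the steel fence bar, about mid-way along the bar, and let go of it. Then take the yellow hood by its black handle bar, raise it to 50 degrees above closed and hold it there so that the worn sleeve can be changed: the program finishes while still holding the hood, which falls shut if let go. Leave the block at the fence and all the other things where they are.

Things in the scene. Friction and masses are not known exactly. Their poses are not given: they have to be found in the camera images.
- sander: grey bench sander, fixed. Base slab 280 (x) x 460 (y) x 30 mm high, spanning x -130..150 and y -220..240 mm of this frame; its flat top, 30 mm above the table, is the bed. Origin on the table under the slab; x points away from the operator's side (towards fence and hinge), y to the left, where the bed and fence are; the hood is on the right, y -200..-10.
- fence_face (a point): middle of the front face of the steel fence bar, at bed height; same axes as the sander. The bar is 180 mm long along y, 8 mm thick, 36 mm high; its face looks to -x. The hood's near side is 125 mm to the right (-y) of this point.
- block: loose square dark wooden plinth block, 60 x 60 x 50 mm high, 0.09 to 0.18 kg, standing on the bed in front of the fence. Origin at the centre of its underside, z up; its +x side is the yellow-marked face (also a yellow stripe on the top along that edge). It starts 50 to 130 degrees turned (counter-clockwise from above) from where it should face, clear of the fence.
- block_face (a point): centre of the block's yellow-marked face, 30 mm out along the block's x and 25 mm up
- hood (a joint): angle of the yellow hood in rad: 0 closed (its start), grows as the front rises, stop at 1.3; 50 degrees is 0.873. Hood 150 mm deep, 190 wide, 0.6 kg, with a weak closing spring: it falls shut from any angle; about 3 to 5 N at the bar lifts it.
- hood_hinge (a point): middle of the hood's hinge axis, which runs along the sander's y, at the back top edge of the hood, 112 mm above the table; does not move with the hood
- hood_bar (a point): middle of the hood's black round handle bar, 12 mm thick, 130 mm long along the sander's y, free over the middle 110 mm; it stands 46 mm (centre) in front of the hood's front face. Closed, it lies 196 mm in front of and 27 mm below the hinge, 85 mm above the table; it swings with the hood. The hood's top is 30 mm higher than the bar when closed.
- sleeve: bystander: spare abrasive sleeve, red-brown tube 40 mm across, 45 mm high, standing on the front left corner of the bed; origin centre of underside
- glue_jar: bystander: yellow jar with a white cap and pale label, 76 mm across, 100 mm high, right side of the table; origin centre of underside
- spray_can: bystander: green can 60 mm across, 170 mm high, right side of the table; origin centre of underside
- tin: bystander: open aluminium cup 80 mm across, 90 mm high, right side of the table; origin centre of underside
- foil_pan: bystander: empty aluminium pan 120 x 190 x 45 mm, left side of the table; origin centre of underside
- brush: bystander: paint brush lying at the left of the sander; origin at its underside
- drill: bystander: red and black cordless drill lying on its side, about 190 x 210 x 60 mm, left side of the table; origin on its underside
Things that resemble listed ones, but are neither listed nor needed, are in the scene too. What is shaped like the block but blue or pink is not meant.

How it is judged:
By the outcome, as a careful person would: the job done as asked, in the order asked, and still so for the second after the job is handed in, while the arm keeps its last pose, push and grip.
It also fails if it takes over 54 s, if anything falls off the work surface, if the arm or the gripper's body presses on something with over 40 N, if the wrist force passes 120 N, or if a joint passes its speed limit or range.

ROBOT

A 6-joint arm with a two-finger parallel gripper is mounted at the origin on the work surface. World frame = base frame: x ahead of the robot, y to its left, z up, the work surface at z = 0. Lengths are in m, angles in rad, forces in N, time in s.
With the tool pointing down it reaches from about 0.35 to 0.875 m from the base axis. Payload 4.2 kg.
Tool frame: the origin (TCP) lies at the very end of the fingers, on their centre line; the grasp point (between the pads) lies 19 mm behind it; y points along the fingers, z is the direction in which the jaws open and shut, and the axes are right-handed (so a half turn about y gives the same grasp; the last joint's range is limited). The gripper opens to 85 mm and grips with 20 to 120 N. Pads are 22 mm wide; open, the fingers measure 114 mm over their backs; the gripper's body (76 mm by 85 mm) begins 54 mm behind the grasp point. The pads swing forward as they close: fully open they stand 13 mm farther back than shut.
Start: joints at [-1.058, 0.385, 0.008, 0, -1.194, -0.259], TCP at [0.157, -0.605, 0.231] pointing down, gripper open.
Joint ranges: [-3.14, 3.14], [-1.21, 2.06], [-1.07, 1.41], [-3.16, 2.05], [-2.99, -0.16], [-3.1, 3.1]. Speed limits (rad/s): [2.79, 2.79, 3.14, 3.14, 3.14, 3.14].

INTERFACE

Orientations are given as a unit quaternion [w, x, y, z].
In Python, from rig import ctrl, optics, finish_job gives the robot as it stands.
- The arm moves only by the shell command python3 -m crank 'ROWS' [FORCE]. ROWS is JSON, a list of rows, each a list of 5 numbers: the closure, from 0 (fully open) to 1 (shut), then the shift along the tool's x, y, z in m, then the turn about the tool's y in degrees. A call has 1 to 20 rows; each row shifts and turns the commanded pose from where the row before left it, along the tool's axes as they then stand; what a row does not reach is not made up. A row lasts 1/8 s, in which the tool goes at most 62.5 mm and 10.7 degrees, less where a joint would pass 70% of its speed; a pose out of reach is approached as far as the arm can. A call is refused whole if a number of a shift passes 0.0625 or a number of a turn 10.7, either way. A call with a gripper value outside its range is refused whole. The fingers move at their own pace and stop on an object; FORCE is the grip in N (left out, the last holds). Time passes only in rows, so rows that do not move let the fingers close. It gives the time, the measured TCP pose, the force and the opening at its end, in the units of the state.
- ctrl.read_state(): the state, without advancing time (a new reading comes with each control period).
- optics.snapshot(name): name is "scene" or "top"; returns a dict with "pixels" (480x640x3 uint8, red, green, blue), "intrinsics" (3x3 intrinsics, pixels), "k1" (the pictures are not rectified: a ray, as slopes to the right and down, at radius r is drawn at 1 + k1 r^2 times it, then the intrinsics apply), "cam_to_world" (4x4, takes a point from camera to world coordinates). Camera axes: x right, y down, z forward; pixel columns grow to the right and rows downward; lengths in m; the calibration is good to about 2 mm. A picture is of the moment at which its call begins. There is no depth.
- finish_job(): hands the job in, once; it reports no verdict.
The state is a dict: "time": time; "joints": joint angles; "qd": joint speeds; "effort": joint torques, N m; "tool_pos": TCP position; "orientation": TCP orientation; "wrist_force": force on the tool from outside, world axes, zero at the start; "wrist_torque": the same for the moment, N m; "finger_gap": opening from 0.0 (shut) to 1.0 (fully open).
Only numpy, scipy, OpenCV 4.12 (cv2) and the standard library are available. Lean on these libraries where they do the work, as an engineer would, in place of code of your own. Each camera call takes 0.05 s, during which the arm holds its last target. There are 200 camera calls.

## Working session

There is one attempt and no reset: what is moved stays moved. The work goes in short steps, Python scripts to look and compute and a shell command to move; the robot and the scene stay as the last step left them, time stands still between calls to the robot, and variables do not carry over. Pictures are saved under pics/ and viewed, about 8 in all and at most 12, crops included, and the job is handed in when it is done.

```bash
mkdir -p pics; ls; python3 - <<'E'
from rig import ctrl,optics
import cv2,pickle
d={}
for n in("scene","top"):
    s=optics.snapshot(n);d[n]=s
    cv2.imwrite(f"pics/{n}0.png",s["pixels"][:,:,::-1])
    print(n,s["intrinsics"],s["k1"],s["cam_to_world"])
pickle.dump(d,open("snap0.pkl","wb"))
print(ctrl.read_state())
E
```

```text
pics
scene [[450.09895486   0.         314.25099642]
 [  0.         450.09895486 242.13587044]
 [  0.           0.           1.        ]] -0.09035929974779201 [[ 0.18723038  0.73390371 -0.65293961  1.23224552]
 [ 0.98231057 -0.13766604  0.12694094 -0.13934506]
 [ 0.00327482 -0.66515668 -0.74669664  0.9076097 ]
 [ 0.          0.          0.          1.        ]]
top [[482.69154447   0.         315.24099352]
 [  0.         482.69154447 246.21801276]
 [  0.           0.           1.        ]] -0.06996086303443656 [[ 0.01574306 -0.99290948  0.11782582  0.37952326]
 [-0.99980118 -0.01707445 -0.01029866  0.00739926]
 [ 0.01223745 -0.11764026 -0.99298087  1.42783463]
 [ 0.          0.          0.          1.        ]]
{'time': 0.1, 'joints': array([-1.05837274e+00,  3.85508511e-01,  6.72848787e-03, -4.22105554e-04,
       -1.19400317e+00, -2.58586256e-01]), 'qd': array([-4.49038243e-04, -2.03110336e-03,  2.16903376e-03,  7.69335855e-04,
        9.38727510e-04, -5.74271411e-06]), 'effort': array([-1.09495104e-04, -3.93319309e+01,  1.88929904e+01,  4.19798434e+00,
       -2.61107765e-03,  4.85771210e-06]), 'tool_pos': array([ 0.15681761, -0.60445514,  0.23030216]), 'orientation': array([ 0.70212894, -0.7007228 , -0.08931404,  0.08958526]), 'wrist_force': array([-0.34580799,  0.27336161,  0.19096565]), 'wrist_torque': array([0.01427557, 0.00808882, 0.0052215 ]), 'finger_gap': 1.0000023239747278}
```

View pics/top0.png

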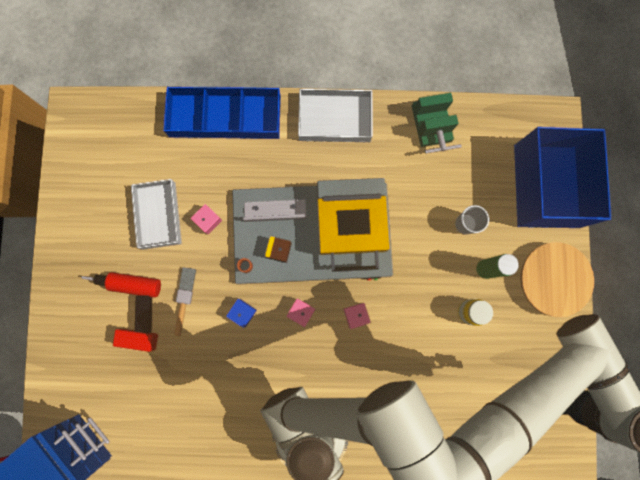

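View pics/scene0.png

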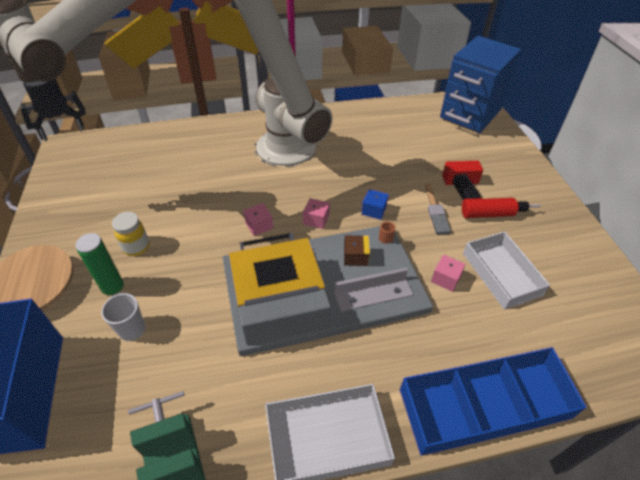

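The top view shows the sander (slab about (233,190)–(392,282)), the fence at (275,210), the block at (273,248) with its stripe on the left, the sleeve at (244,266) and the hood bar near (355,268). I'll enlarge this part.

```bash
python3 - <<'E'
import cv2
a=cv2.imread("pics/top0.png")[172:292,226:402]
cv2.imwrite("pics/c1.png",cv2.resize(a,None,fx=4.5,fy=4.5,interpolation=cv2.INTER_CUBIC))
E
cat > h.py <<'E'
import numpy as np,cv2,pickle
def px(s,P):
    P=np.atleast_2d(np.asarray(P,float));M=np.linalg.inv(s["cam_to_world"]);c=P@M[:3,:3].T+M[:3,3]
    q=c[:,:2]/c[:,2:];q=q*(1+s["k1"]*(q**2).sum(1,keepdims=True));K=s["intrinsics"]
    return q*[K[0,0],K[1,1]]+K[:2,2]
def ray(s,uv,z):
    uv=np.atleast_2d(np.asarray(uv,float));K=s["intrinsics"];d=(uv-K[:2,2])/[K[0,0],K[1,1]];q=d.copy()
    for _ in range(20): q=d/(1+s["k1"]*(q**2).sum(1,keepdims=True))
    T=s["cam_to_world"];w=np.c_[q,np.ones(len(q))]@T[:3,:3].T;o=T[:3,3]
    return o+w*((z-o[2])/w[:,2])[:,None]
E
```

```text
(no output)
```

View pics/c1.png

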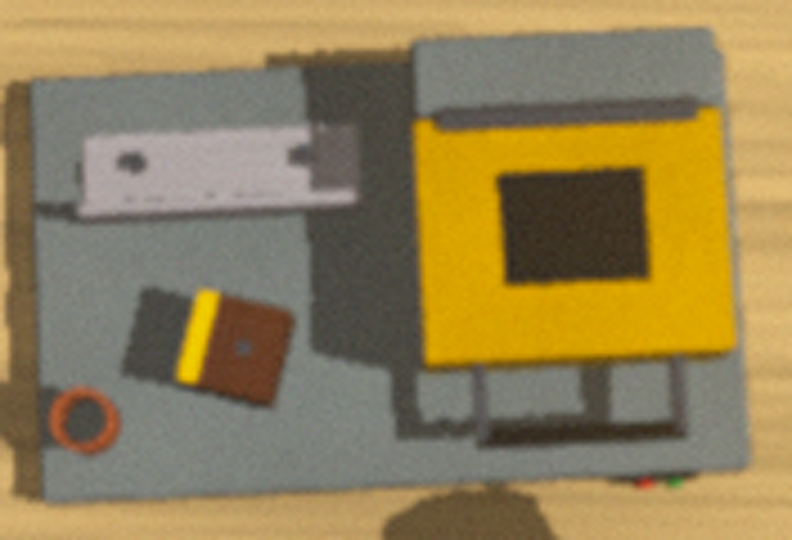

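The crop shows:
- Slab corners: (45,500), (32,83) and (747,468).
- Fence bar: runs from (80,212) to (357,200).
- Block top corners: (197,290), (295,313), (272,405) and (176,382), with the yellow stripe on its left edge.
- Handle bar: from (480,435) to (686,430).

```bash
cat > m1.py <<'E'
from h import *
from rig import ctrl
s=pickle.load(open("snap0.pkl","rb"))["top"]
f=lambda p:(np.array(p)+.5)/4.5-.5+[226,172]
def fit(model,obs):
    m=np.array(model)[:,:2];o=obs[:,:2];mc=m-m.mean(0);oc=o-o.mean(0)
    a=np.arctan2((mc[:,0]*oc[:,1]-mc[:,1]*oc[:,0]).sum(),(mc*oc).sum());R=np.array([[np.cos(a),-np.sin(a)],[np.sin(a),np.cos(a)]])
    t=o.mean(0)-R@m.mean(0);return a,R,t,(m@R.T+t-o)*1e3
sl=ray(s,f([(45,500),(32,83),(747,468)]),.03)
a,R,t,e=fit([(-.13,.24),(.15,.24),(-.13,-.22)],sl);print("sander",np.degrees(a),t,e.round(1).tolist())
b=ray(s,f([(197,290),(295,313),(272,405),(176,382)]),.08)
ab,Rb,tb,eb=fit([(.03,-.03),(-.03,-.03),(-.03,.03),(.03,.03)],b);print("block",np.degrees(ab),tb,eb.round(1).tolist())
# orientation: camera image right = -y world
print("block in sander",(tb-t)@R,np.degrees(ab-a))
fe=ray(s,f([(80,207),(357,192)]),.066)[:,:2];print("fence top in sander",((fe-t)@R).round(4).tolist())
hb=ray(s,f([(480,435),(686,430)]),.085)[:,:2];print("bar in sander",((hb-t)@R).round(4).tolist())
sv=ray(s,f([(84,420)]),.075)[:,:2];print("sleeve",((sv-t)@R).round(4).tolist())
np.savez("sander.npz",a=a,t=t)
E
python3 m1.py
```

```text
sander 3.697127634571037 [ 0.5778116  -0.00719937] [[-2.6, 2.5], [3.5, 2.2], [-0.9, -4.7]]
block 77.80423329021698 [0.53032837 0.09837574] [[-0.1, -1.7], [0.7, 1.3], [0.0, 0.9], [-0.7, -0.6]]
block in sander [-0.04057669  0.10841721] 74.10710565564595
fence top in sander [[0.0555, 0.2042], [0.0568, 0.0278]]
bar in sander [[-0.1029, -0.0413], [-0.106, -0.1694]]
sleeve [[-0.0811, 0.2047]]
```

```bash
cat >> h.py <<'E'
def st():
    from rig import ctrl
    from scipy.spatial.transform import Rotation as Ro
    s=ctrl.read_state();q=s["orientation"];return s,Ro.from_quat([q[1],q[2],q[3],q[0]]).as_matrix()
def to(pos,yaw=None):
    s,R=st();y=np.degrees(np.arctan2(R[1,2],R[0,2]))
    print("t",round(s["time"],2),"pos",s["tool_pos"].round(4),"yawz",y.round(2),"F",s["wrist_force"].round(1),"gap",round(s["finger_gap"],3),"j",s["joints"].round(2))
    print("shift tool xyz",(R.T@(np.array(pos)-s["tool_pos"])).round(4),"" if yaw is None else "turn %.2f"%(-(((yaw-y)+180)%360-180)))
E
cat > ov.py <<'E'
from h import *
z=np.load("sander.npz");a,t=float(z["a"]),z["t"]
def W(p,a=a,t=t): p=np.array(p,float);return np.c_[p[:,0]*np.cos(a)-p[:,1]*np.sin(a)+t[0],p[:,0]*np.sin(a)+p[:,1]*np.cos(a)+t[1],p[:,2]]
def draw(s,box,f,out,items):
    x0,y0,x1,y1=box
    im=cv2.resize(s["pixels"][y0:y1,x0:x1,::-1],None,fx=f,fy=f,interpolation=cv2.INTER_CUBIC)
    for P,c in items:
        q=(px(s,P)-[x0,y0]+.5)*f-.5
        cv2.polylines(im,[(q*16).round().astype(int)],False,c,1,cv2.LINE_AA,4)
    cv2.imwrite(out,im)
E
python3 - <<'E'
from ov import *
d=pickle.load(open("snap0.pkl","rb"))
bl=W([(.03,-.03,.08),(-.03,-.03,.08),(-.03,.03,.08),(.03,.03,.08),(.03,-.03,.08),(.03,-.03,.03),(.03,.03,.03)],np.radians(77.8),np.array([.5303,.0984]))
it=[(W([(-.13,.24,.03),(.15,.24,.03),(.15,-.22,.03),(-.13,-.22,.03),(-.13,.24,.03)]),(255,0,255)),
(W([(.054,.205,.066),(.054,.025,.066),(.062,.025,.066),(.062,.205,.066),(.054,.205,.066),(.054,.205,.03),(.054,.025,.03)]),(255,255,0)),
(bl,(0,255,0)),(W([(-.1045,-.04,.085),(-.1045,-.17,.085)]),(0,0,255))]
draw(d["top"],(226,172,402,292),4,"pics/t1.png",it)
draw(d["scene"],(215,215,440,360),3,"pics/s1.png",it)
a,b=cv2.imread("pics/t1.png"),cv2.imread("pics/s1.png")
a=cv2.resize(a,None,fx=.5*.9,fy=.5*.9) if 0 else a
cv2.imwrite("pics/s1.png",b)
to((.5303,.0984,.23),167.8)
E
```

```text
t 0.1 pos [ 0.1568 -0.6045  0.2303] yawz 104.53 F [-0.3  0.3  0.2] gap 1.0 j [-1.06  0.39  0.01 -0.   -1.19 -0.26]
shift tool xyz [0.5379 0.0014 0.5866] turn -63.27
```

View pics/s1.png

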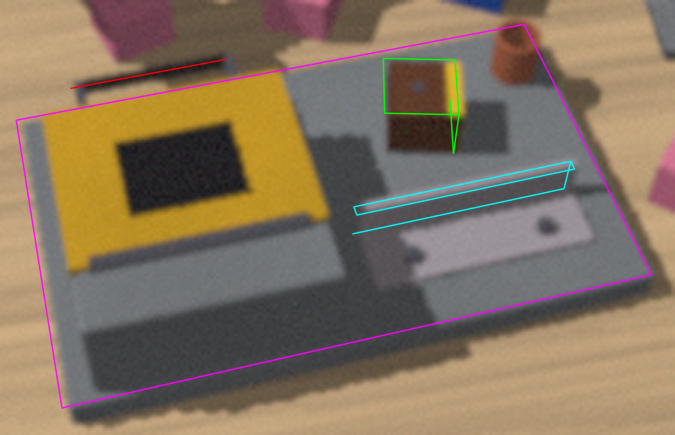

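View pics/t1.png

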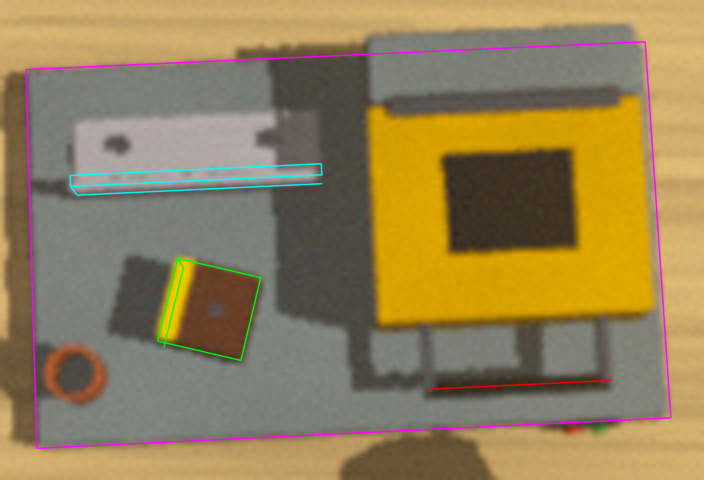

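Scene crop: the projected model lies about 2 px to the upper left of the real sander and block, i.e. 2–4 mm. In the top view it fits. I'll split the difference by shifting everything +2 mm in x and y.

```bash
python3 -m crank '[[0,0.027,0,0.0294,0],[0,0.027,0,0.0294,0],[0,0.027,0,0.0294,0],[0,0.027,0,0.0294,0],[0,0.027,0,0.0294,0],[0,0.027,0,0.0294,0],[0,0.027,0,0.0294,0],[0,0.027,0,0.0294,0],[0,0.027,0,0.0294,0],[0,0.027,0,0.0294,0],[0,0.027,0,0.0294,0],[0,0.027,0,0.0294,0],[0,0.027,0,0.0294,0],[0,0.027,0,0.0294,0],[0,0.027,0,0.0294,0],[0,0.027,0,0.0294,0],[0,0.027,0,0.0294,0],[0,0.027,0,0.0294,0],[0,0.027,0,0.0294,0],[0,0.027,0,0.0294,0]]' 30
python3 -m crank '[[0,0,0,0,-10.6],[0,0,0,0,-10.6],[0,0,0,0,-10.6],[0,0,0,0,-10.6],[0,0,0,0,-10.6],[0,0,0,0,-10.3],[0,0,0,0,0]]'
python3 -c "
from h import *
to((.532,.100,.04),167.8)"
```

```text
time: 2.6
tool_pos: [0.5322, 0.101, 0.2309]
orientation: [-0.701, 0.701, 0.089, -0.09]
wrist_force: [0.5, -0.4, -0.2]
finger_gap: 1.0
time: 3.48
tool_pos: [0.5317, 0.0997, 0.2309]
orientation: [0.551, -0.55, -0.443, 0.444]
wrist_force: [0.6, -0.8, -0.4]
finger_gap: 1.001
t 3.48 pos [0.5317 0.0997 0.2309] yawz 167.72 F [ 0.6 -0.8 -0.4] gap 1.001 j [ 0.49  0.24 -0.2  -0.   -1.13 -0.7 ]
shift tool xyz [ 0.0004  0.1909 -0.0004] turn -0.08
```

```bash
python3 -m crank '[[0,0,0.03,0,0],[0,0,0.03,0,0],[0,0,0.03,0,0],[0,0,0.03,0,0],[0,0,0.03,0,0],[0,0,0.02,0,0],[0,0,0.02,0,0],[0,0,0,0,0],[1,0,0,0,0],[1,0,0,0,0],[1,0,0,0,0],[1,0,0,0,0],[1,0,0,0,0],[1,0,0,0,0]]' 30
python3 -c "
from h import *
to((.532,.100,.04),167.8)"
```

```text
time: 5.22
tool_pos: [0.5328, 0.1002, 0.0424]
orientation: [-0.55, 0.55, 0.445, -0.444]
wrist_force: [-0.3, 0.4, 6.1]
finger_gap: 0.697
t 5.22 pos [0.5328 0.1002 0.0424] yawz 167.85 F [-0.3  0.4  6.1] gap 0.697 j [ 0.49  0.46 -0.43  0.   -0.68 -0.7 ]
shift tool xyz [-0.0004  0.0024  0.0008] turn 0.05
```

```bash
python3 -m crank '[[1,0,-0.01,0,0],[1,0,0,0,0],[1,0,0,0,10.6],[1,0,0,0,10.6],[1,0,0,0,10.6],[1,0,0,0,10.6],[1,0,0,0,10.6],[1,0,0,0,10.6],[1,0,0,0,10.4],[1,0,0,0,0],[1,0,0,0,0]]'
python3 -c "
from h import *
to((.577,.110,.0425),93.9)"
```

```text
time: 6.6
tool_pos: [0.5318, 0.0997, 0.0511]
orientation: [-0.707, 0.707, 0.024, -0.025]
wrist_force: [0.5, 0.4, -1.3]
finger_gap: 0.695
t 6.6 pos [0.5318 0.0997 0.0511] yawz 93.98 F [ 0.5  0.4 -1.3] gap 0.695 j [ 0.49  0.45 -0.42 -0.   -0.71 -1.99]
shift tool xyz [0.0458 0.0086 0.0071] turn 0.08
```

```bash
python3 -m crank '[[1,0.015,0,0.002,0],[1,0.015,0,0.003,0],[1,0.015,0,0.002,0],[1,0,0.004,0,0],[1,0,0.004,0,0],[1,0,0,0,0],[1,0,0,0,0]]'
python3 - <<'E'
from ov import *
from rig import optics
d={n:optics.snapshot(n) for n in("top","scene")};pickle.dump(d,open("snap1.pkl","wb"))
draw(d["scene"],(290,210,440,320),5,"pics/s2.png",[])
to((.577,.11,.0425),93.9)
E
```

```text
time: 7.48
tool_pos: [0.5759, 0.1097, 0.0432]
orientation: [-0.707, 0.707, 0.024, -0.024]
wrist_force: [1.1, 0.0, -1.7]
finger_gap: 0.696
t 7.58 pos [0.5762 0.1097 0.0433] yawz 93.85 F [-0.1 -0.  -1.7] gap 0.702 j [ 0.46  0.52 -0.31 -0.   -0.74 -1.97]
shift tool xyz [0.0008 0.0008 0.0002] turn -0.05
```

View pics/s2.png

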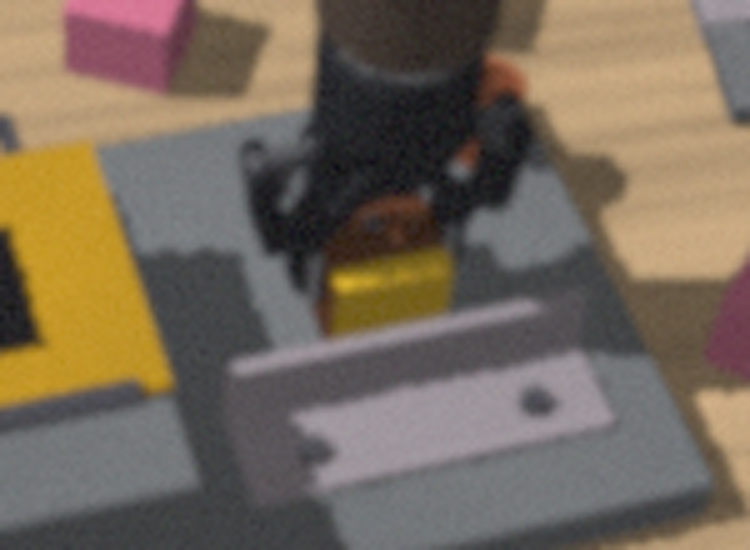

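The picture shows the gripped block with its yellow face towards the fence, nearly parallel to it and mid-way along (block at (392,275), fence from (235,370) to (590,300)). Next I push it towards the fence until it touches.

```bash
python3 -m crank '[[1,0.005,0,0,0],[1,0.005,0,0,0],[1,0.003,0,0,0],[1,0,0,0,0]]'; python3 -m crank '[[1,0.003,0,0,0],[1,0,0,0,0]]';python3 -m crank '[[1,0.003,0,0,0],[1,0,0,0,0]]'
```

```text
time: 8.07
tool_pos: [0.5897, 0.1107, 0.0432]
orientation: [0.707, -0.707, -0.024, 0.024]
wrist_force: [-0.7, 0.3, -1.2]
finger_gap: 0.7
time: 8.32
tool_pos: [0.5919, 0.1107, 0.0431]
orientation: [-0.707, 0.707, 0.023, -0.024]
wrist_force: [-1.7, -0.4, -0.2]
finger_gap: 0.7
time: 8.57
tool_pos: [0.5919, 0.1104, 0.0427]
orientation: [-0.706, 0.707, 0.021, -0.027]
wrist_force: [-9.3, 0.6, 3.4]
finger_gap: 0.698
```

```bash
python3 -c "
from h import *
to((.6,.11,.0425),93.9)
s,R=st();print(R.round(3),s['wrist_torque'])"
python3 -m crank '[[1,0.0015,0,0,0],[1,0,0,0,0],[0.3,0,0,0,0],[0,0,0,0,0],[0,0,0,0,0],[0,0,0,0,0],[0,0,0,0,0]]'
python3 -c "
from h import *
to((.56,.11,.1),93.9)"
```

```text
t 8.57 pos [0.5919 0.1104 0.0427] yawz 93.85 F [-9.3  0.6  3.4] gap 0.698 j [ 0.45  0.54 -0.26 -0.   -0.77 -1.95]
shift tool xyz [ 0.0081  0.0002 -0.001 ] turn -0.05
[[ 0.998 -0.008 -0.067]
 [ 0.067 -0.002  0.998]
 [-0.008 -1.    -0.001]] [0.49106717 2.32206299 0.2816325 ]
time: 9.45
tool_pos: [0.5972, 0.1111, 0.0433]
orientation: [0.707, -0.707, -0.024, 0.023]
wrist_force: [0.1, 0.5, 0.4]
finger_gap: 1.002
t 9.45 pos [0.5972 0.1111 0.0433] yawz 93.83 F [0.1 0.5 0.4] gap 1.002 j [ 0.45  0.54 -0.26  0.   -0.77 -1.95]
shift tool xyz [-0.0372 -0.0567  0.0014] turn -0.07
```

```bash
python3 -m crank '[[0,0,-0.03,0,0],[0,0,-0.03,0,0],[0,0,-0.03,0,0],[1,-0.033,0,0,0],[1,-0.033,0,0,0],[1,0,0,0,0],[1,0,0.02,0,0],[1,0,0.03,0,0],[1,0,0.03,0,0],[1,0,0,0,0],[1,0.008,0,0,0],[1,0,0,0,0]]'
python3 -m crank '[[1,0.004,0,0,0],[1,0,0,0,0]]';python3 -m crank '[[1,0.003,0,0,0],[1,0,0,0,0]]'; python3 -m crank '[[1,0.003,0,0,0],[1,0,0,0,0]]'
```

```text
time: 10.95
tool_pos: [0.5411, 0.1079, 0.0548]
orientation: [0.707, -0.706, -0.025, 0.022]
wrist_force: [0.7, -1.0, 0.4]
finger_gap: 0.003
time: 11.2
tool_pos: [0.5436, 0.1077, 0.0539]
orientation: [0.707, -0.707, -0.024, 0.023]
wrist_force: [-0.2, -0.5, -0.1]
finger_gap: -0.001
time: 11.45
tool_pos: [0.5462, 0.1078, 0.0534]
orientation: [0.707, -0.707, -0.024, 0.024]
wrist_force: [-0.0, -1.0, -0.2]
finger_gap: -0.003
time: 11.7
tool_pos: [0.5492, 0.108, 0.0533]
orientation: [0.707, -0.707, -0.024, 0.024]
wrist_force: [-0.7, 0.7, 0.5]
finger_gap: 0.001
```

```bash
python3 -m crank '[[1,0.003,0,0,0],[1,0,0,0,0]]';python3 -m crank '[[1,0.002,0,0,0],[1,0,0,0,0]]'; python3 -m crank '[[1,0.002,0,0,0],[1,0,0,0,0]]'; python3 -m crank '[[1,0.002,0,0,0],[1,0,0,0,0]]'
```

```text
time: 11.95
tool_pos: [0.5509, 0.1079, 0.053]
orientation: [-0.706, 0.707, 0.023, -0.024]
wrist_force: [-4.5, -0.1, 2.8]
finger_gap: -0.001
time: 12.2
tool_pos: [0.5509, 0.1077, 0.0529]
orientation: [-0.706, 0.707, 0.021, -0.026]
wrist_force: [-8.8, 2.7, 6.2]
finger_gap: -0.001
time: 12.45
tool_pos: [0.5509, 0.1076, 0.0529]
orientation: [-0.706, 0.708, 0.02, -0.027]
wrist_force: [-14.0, 4.5, 10.0]
finger_gap: -0.0
time: 12.7
tool_pos: [0.5508, 0.1074, 0.0527]
orientation: [-0.706, 0.708, 0.018, -0.028]
wrist_force: [-20.1, 3.9, 13.4]
finger_gap: 0.005
```

```bash
python3 -m crank '[[1,-0.01,0,0,0],[1,-0.02,0,0,0],[1,0,-0.06,0,0],[1,0,-0.06,0,0],[1,0,-0.06,0,0],[0.6,-0.009,0,-0.037,0],[0.6,-0.009,0,-0.037,0],[0.6,-0.009,0,-0.037,0],[0.6,-0.009,0,-0.037,0],[0.6,-0.009,0,-0.037,0],[0.6,-0.009,0,-0.037,0]]'
python3 -m crank '[[0.6,0,0,0,-10.6],[0.6,0,0,0,-10.6],[0.6,0,0,0,-10.6],[0.6,0,0,0,-10.6],[0.6,0,0,0,-10.6],[0.6,0,0,0,-10.6],[0.6,0,0,0,-10.6],[0.6,0,0,0,-10.6],[0.6,0,0,0,-5.2],[0.6,0,0,0,0]]'
python3 - <<'E'
from ov import *
from rig import optics
d={n:optics.snapshot(n) for n in("top","scene")};pickle.dump(d,open("snap2.pkl","wb"))
draw(d["scene"],(215,205,440,335),3.5,"pics/s3.png",[])
draw(d["top"],(226,172,402,292),4.5,"pics/t3.png",[])
to((.483,-.117,.2),183.9)
E
```

```text
time: 14.08
tool_pos: [0.4895, -0.12, 0.2336]
orientation: [-0.707, 0.707, 0.025, -0.023]
wrist_force: [0.9, -0.7, -0.4]
finger_gap: 0.403
time: 15.32
tool_pos: [0.4896, -0.1188, 0.2335]
orientation: [-0.483, 0.484, 0.517, -0.516]
wrist_force: [0.2, 0.5, 0.6]
finger_gap: 0.403
t 15.43 pos [ 0.4894 -0.1187  0.2334] yawz -176.25 F [-0.3  0.4  0.2] gap 0.401 j [ 0.09  0.18 -0.28  0.   -1.11 -0.02]
shift tool xyz [0.0021 0.0334 0.0063] turn -0.15
```

View pics/s3.png

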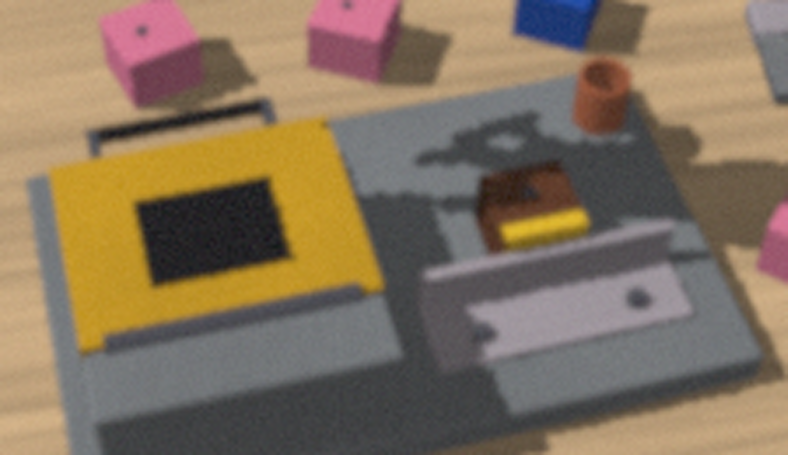

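View pics/t3.png

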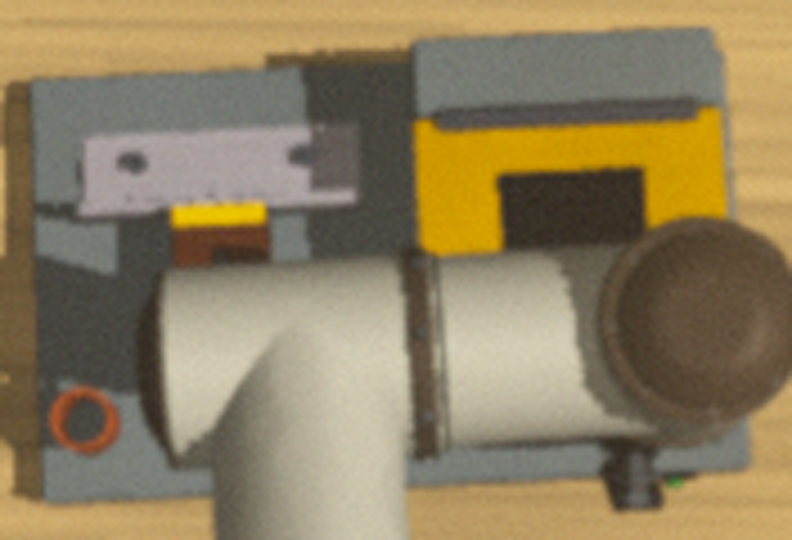

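The block's stripe lies along the fence in both views: scene (505,247)–(588,230), top (172,206)–(266,203). The sleeve is unchanged. I'll check the stripe angle against the fence numerically and work out the approach to the bar.

```bash
python3 - <<'E'
from ov import *
d=pickle.load(open("snap2.pkl","rb"));s=d["top"];P=s["pixels"].astype(float)
f=lambda p:((np.array(p)+.5)/4.5-.5+[226,172]).round().astype(int)
def line(W,x0,x1,y0,y1,z):
    w=np.clip(W[y0:y1,x0:x1],0,None);ys=np.arange(y0,y1)[:,None];v=(w*ys).sum(0)/w.sum(0);u=np.arange(x0,x1)
    p=np.polyfit(u,v,1);q=np.array([(x0,np.polyval(p,x0)),(x1-1,np.polyval(p,x1-1))]);w=ray(s,q,z)[:,:2]
    dv=w[0]-w[1];print(q.round(2).tolist(),w.round(4).tolist(),"yaw",np.degrees(np.arctan2(-dv[0],dv[1])).round(2),"rms",np.std(v-np.polyval(p,u)).round(2))
Y=np.minimum(P[...,0],P[...,1])-P[...,2]-40
(a,b),(c,e)=f([178,190]),f([262,245]);line(Y,a,c,b,e,.08)
# fence: bottom (front) edge by vertical gradient of brightness
G=P.sum(2);g=np.zeros_like(G);g[1:-1]=G[:-2]-G[2:]
for x0,x1 in((95,165),(275,300)):
    (a,b),(c,e)=f([x0,195]),f([x1,228]);line(np.where(g>30,g,0),a,c,b,e,.045)
s=pickle.load(open("snap0.pkl","rb"))["top"];P=s["pixels"].astype(float);G=P.sum(2);g=np.zeros_like(G);g[1:-1]=G[:-2]-G[2:]
(a,b),(c,e)=f([95,195]),f([300,228]);line(np.where(g>30,g,0),a,c,b,e,.045)
# handle bar dark centre line in the first picture
D=120-P.sum(2)/1.
(a,b),(c,e)=f([500,418]),f([670,448]);print(P.sum(2)[b:e,(a+c)//2]);line(180-P.sum(2),a,c,b,e,.085)
E
```

```text
[[265.0, 219.75], [283.0, 218.95]] [[0.6124, 0.1368], [0.6156, 0.0859]] yaw 3.59 rms 0.05
[[247.0, 219.17], [261.0, 218.31]] [[0.6193, 0.1925], [0.6225, 0.1519]] yaw 4.54 rms 0.29
[[287.0, 217.39], [291.0, 216.95]] [[0.6265, 0.0764], [0.628, 0.0648]] yaw 7.34 rms 0.05
[[247.0, 218.91], [291.0, 217.1]] [[0.6201, 0.1925], [0.6276, 0.0648]] yaw 3.37 rms 0.16
[221. 204. 168. 141. 129. 161. 254.]
[[337.0, 268.34], [373.0, 267.03]] [[0.4778, -0.0682], [0.4831, -0.1689]] yaw 3.0 rms 0.18
```

Stripe yaw is 3.6°, fence 3.4°, and the block is mid-way along, so it is flush. Next the bar.

```bash
python3 -m crank '[[0.6,0.002,0,0.008,0],[0.6,0,0.03,0,0],[0.6,0,0.03,0,0],[0.6,0,0.03,0,0],[0.6,0,0.03,0,0],[0.6,0,0.015,0,0],[0.6,0,0.01,0,0],[0.6,0,0,0,0]]'
python3 -m crank '[[0.6,0,0.01,0,0],[0.6,0,0.012,0,0],[0.6,0,0,0,0]]'
```

```text
time: 16.42
tool_pos: [0.4806, -0.1171, 0.088]
orientation: [0.483, -0.483, -0.516, 0.517]
wrist_force: [-0.0, -0.2, 0.1]
finger_gap: 0.395
time: 16.8
tool_pos: [0.4812, -0.1172, 0.0663]
orientation: [0.483, -0.483, -0.517, 0.517]
wrist_force: [-2.0, -0.1, 5.3]
finger_gap: 0.403
```

```bash
python3 -m crank '[[0.6,0,0,0,0],[0.6,0,0,0,0]]'; python3 -m crank '[[1,0,0,0,0],[1,0,0,0,0],[1,0,0,0,0],[1,0,0,0,0],[1,0,0,0,0]]' 60
```

```text
time: 17.05
tool_pos: [0.4812, -0.1171, 0.0665]
orientation: [-0.483, 0.483, 0.517, -0.516]
wrist_force: [-0.5, 0.8, 4.2]
finger_gap: 0.399
time: 17.68
tool_pos: [0.4804, -0.1171, 0.066]
orientation: [0.483, -0.483, -0.516, 0.517]
wrist_force: [0.5, 0.4, -0.7]
finger_gap: 0.115
```

```bash
python3 - <<'E'
from ov import *
from rig import optics
d={n:optics.snapshot(n) for n in("top","scene")};pickle.dump(d,open("snap3.pkl","wb"))
draw(d["scene"],(200,170,440,320),3.3,"pics/s4.png",[])
to((.4815,-.117,.066),183.7)
E
```

```text
t 17.77 pos [ 0.4804 -0.1171  0.0661] yawz -176.17 F [-0.7  0.8 -0.2] gap 0.111 j [ 0.09  0.36 -0.52 -0.   -0.69 -0.02]
shift tool xyz [ 0.0001  0.0001 -0.0011] turn 0.13
```

View pics/s4.png

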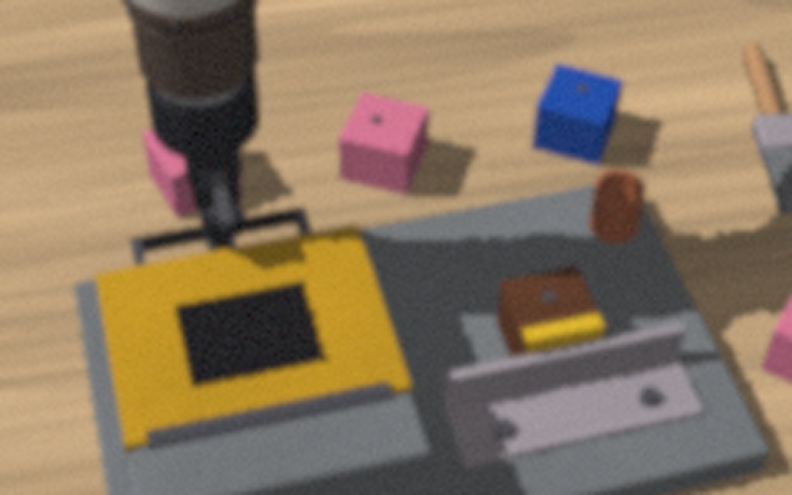

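The gripper holds the middle of the bar (at about (222,240) in the crop) and the block is undisturbed at the fence. The gap reads 9.5 mm on a 12 mm bar. I'll test it with a first 10° lift.

```bash
python3 -m crank '[[1,0,-0.0086,0.0008,0],[1,0,-0.0086,0.0008,0],[1,0,-0.0086,0,0],[1,0,-0.0086,0,0],[1,0,0,0,0]]' 80
```

```text
time: 18.4
tool_pos: [0.4784, -0.1172, 0.1012]
orientation: [0.483, -0.483, -0.516, 0.517]
wrist_force: [-2.9, -0.3, -4.1]
finger_gap: 0.104
```

The downward pull is 4 N, so the hood is following. I'll continue along the arc.

```bash
python3 -m crank '[[1,0,-0.0086,-0.0007,0],[1,0,-0.0086,-0.0007,0],[1,0,-0.0085,-0.0015,0],[1,0,-0.0085,-0.0015,0],[1,0,-0.0083,-0.0022,0],[1,0,-0.0083,-0.0022,0],[1,0,0,0,0]]'
python3 -m crank '[[1,0,-0.0081,-0.0029,0],[1,0,-0.0081,-0.0029,0],[1,0,-0.0078,-0.0036,0],[1,0,-0.0078,-0.0036,0],[1,0,0,0,0]]'
python3 -m crank '[[1,0,-0.0075,-0.0043,0],[1,0,-0.0075,-0.0043,0],[1,0,-0.0071,-0.0049,0],[1,0,-0.0071,-0.0049,0],[1,0,-0.0066,-0.0055,0],[1,0,-0.0066,-0.0055,0],[1,0,0,0,0],[1,0,0,0,0]]'
python3 - <<'E'
from ov import *
from rig import optics
d={n:optics.snapshot(n) for n in("top","scene")};pickle.dump(d,open("snap4.pkl","wb"))
to((.53,-.114,.226),183.7)
t=np.array([.580,-.005]);a=np.radians(3.6)
c,r=np.array([.0915,.112]),np.hypot(.196,.027)
def hood(th):
    R=lambda x,z:(c[0]+x*np.cos(th)+z*np.sin(th),c[1]-x*np.sin(th)+z*np.cos(th))
    o=[]
    for pts in ([(0,-.105,0.003),(-.15,-.105,0.003)],):pass
    P=lambda x,y,z:(R(x,z)[0],y,R(x,z)[1])
    return [W([P(-.196,-.04,-.027),P(-.196,-.17,-.027)],a,t),W([P(0,-.01,.003),P(-.15,-.01,.003),P(-.15,-.2,.003),P(0,-.2,.003)],a,t)]
it=[(q,col) for th,col in((45,(255,0,0)),(50,(0,255,0)),(55,(0,0,255))) for q in hood(np.radians(th))]
draw(d["scene"],(180,130,440,320),3.05,"pics/s5.png",it)
E
```

```text
time: 19.27
tool_pos: [0.4863, -0.1167, 0.1523]
orientation: [0.484, -0.482, -0.516, 0.517]
wrist_force: [-8.9, 0.3, -2.0]
finger_gap: 0.108
time: 19.9
tool_pos: [0.4982, -0.116, 0.184]
orientation: [0.485, -0.481, -0.515, 0.518]
wrist_force: [-10.5, -0.1, 0.3]
finger_gap: 0.106
time: 20.9
tool_pos: [0.5259, -0.1142, 0.2277]
orientation: [0.485, -0.481, -0.514, 0.519]
wrist_force: [-16.9, 2.4, 7.1]
finger_gap: 0.106
t 21.0 pos [ 0.5259 -0.1142  0.2277] yawz -176.17 F [-16.    2.8   8.2] gap 0.109 j [ 0.09  0.24 -0.21 -0.   -1.13 -0.02]
shift tool xyz [-0.0001  0.0016 -0.0041] turn 0.13
```

View pics/s5.png

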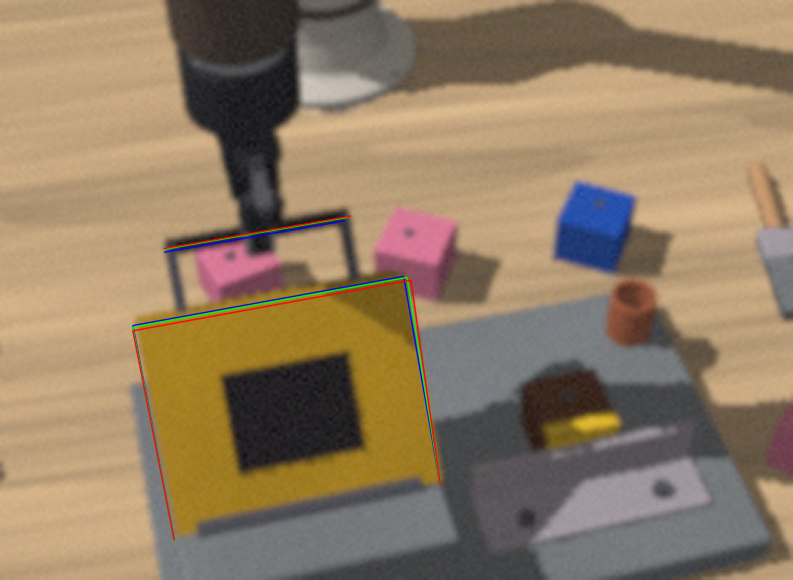

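The hood is up. All three overlays (45°, 50° and 55°) nearly coincide along this camera's line of sight, so this view can't settle the angle, though the block and sleeve are in place. The 17 N radial load says the commanded arc is a few mm too tight. The top view is more sensitive, so I'll check there.

```bash
python3 - <<'E'
from ov import *
d=pickle.load(open("snap4.pkl","rb"))
t=np.array([.5785,-.006]);a=np.radians(3.5);c=np.array([.0915,.112])
def hood(th):
    P=lambda x,y,z:(c[0]+x*np.cos(th)+z*np.sin(th),y,c[1]-x*np.sin(th)+z*np.cos(th))
    return [W([P(-.196,-.04,-.027),P(-.196,-.17,-.027)],a,t),W([P(0,-.01,.003),P(-.15,-.01,.003),P(-.15,-.2,.003),P(0,-.2,.003)],a,t)]
it=[(q,col) for th,col in((45,(255,0,0)),(50,(0,255,0)),(55,(0,0,255))) for q in hood(np.radians(th))]
draw(d["top"],(300,170,412,290),5,"pics/t5.png",it)
s=pickle.load(open("snap0.pkl","rb"))["top"]
draw(s,(300,170,412,290),5,"pics/t5b.png",[(q,(0,255,0)) for q in hood(0)])
x,y=cv2.imread("pics/t5.png"),cv2.imread("pics/t5b.png");m=np.hstack([y,x]);m=cv2.resize(m,None,fx=.7,fy=.7) if 0 else m
cv2.imwrite("pics/t5c.png",m[:600,:]if m.shape[1]<=800 else cv2.resize(m,(800,int(m.shape[0]*800/m.shape[1]))))
E
```

```text
(no output)
```

View pics/t5c.png

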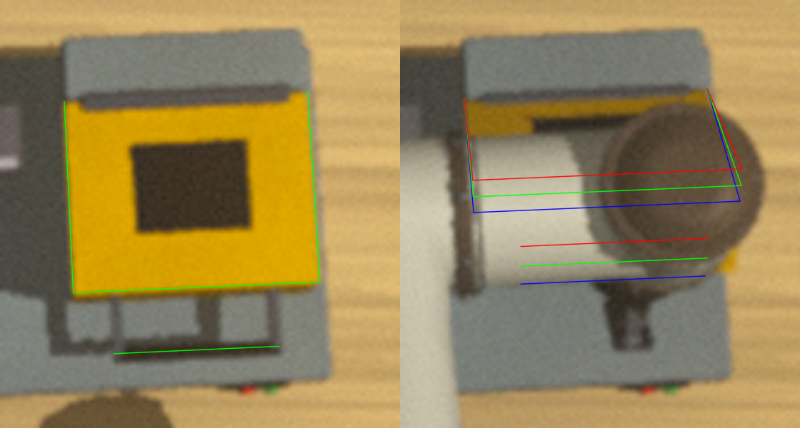

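In the right half only a yellow corner at (728,260) shows past the arm, so the picture gives no exact angle.

The TCP path tells more:
- The x travel of +45.5 mm means about 48.3°.
- The z travel of 161.6 mm is about 5 mm too much for that angle. This matches the 12 mm bar rolling down the more heavily loaded front pad by 6 mm × 0.87 rad.
- The same 5 mm explains the radial load.

Raising another 5 mm should bring the hood to 50° and drop the force.

```bash
python3 -m crank '[[1,0,-0.0025,0,0],[1,0,-0.0025,0,0],[1,0,0,0,0],[1,0,0,0,0]]'
python3 - <<'E'
from ov import *
from rig import optics
d={n:optics.snapshot(n) for n in("top","scene")};pickle.dump(d,open("snap5.pkl","wb"))
to((.4804+.0493,-.114,.066+.165),183.7)
# visible rear yellow strip / corner in the top picture: corner pixel rows before/after
for k in("snap4","snap5"):
    P=pickle.load(open(k+".pkl","rb"))["top"]["pixels"].astype(float);Y=np.clip(np.minimum(P[...,0],P[...,1])-P[...,2]-40,0,None)[235:255,385:400]
    v,u=np.mgrid[235:255,385:400];print(k,Y.sum(),(Y*u).sum()/max(Y.sum(),1),(Y*v).sum()/max(Y.sum(),1))
E
```

```text
time: 21.5
tool_pos: [0.5291, -0.114, 0.2315]
orientation: [0.484, -0.482, -0.516, 0.517]
wrist_force: [-7.5, 0.0, -1.1]
finger_gap: 0.107
t 21.6 pos [ 0.5292 -0.114   0.2315] yawz -176.16 F [-7.4  1.  -0.6] gap 0.108 j [ 0.09  0.24 -0.2   0.   -1.13 -0.02]
shift tool xyz [-0.      0.0005 -0.0005] turn 0.14
snap4 4475.0 394.52469273743014 244.8346368715084
snap5 4757.0 394.43535841917173 244.3628337187303
```

The force dropped as predicted, and x travel of +48.8 mm gives about 49.8°. Now a one-second hold test and a last look.

```bash
python3 -m crank '[[1,0,0,0,0],[1,0,0,0,0],[1,0,0,0,0],[1,0,0,0,0],[1,0,0,0,0],[1,0,0,0,0],[1,0,0,0,0],[1,0,0,0,0]]'
python3 - <<'E'
from ov import *
from rig import optics
s=optics.snapshot("scene")
draw(s,(80,90,480,390),2,"pics/s6.png",[])
E
```

```text
time: 22.6
tool_pos: [0.5291, -0.114, 0.2315]
orientation: [0.484, -0.482, -0.516, 0.517]
wrist_force: [-5.7, 0.6, -1.7]
finger_gap: 0.11
```

View pics/s6.png

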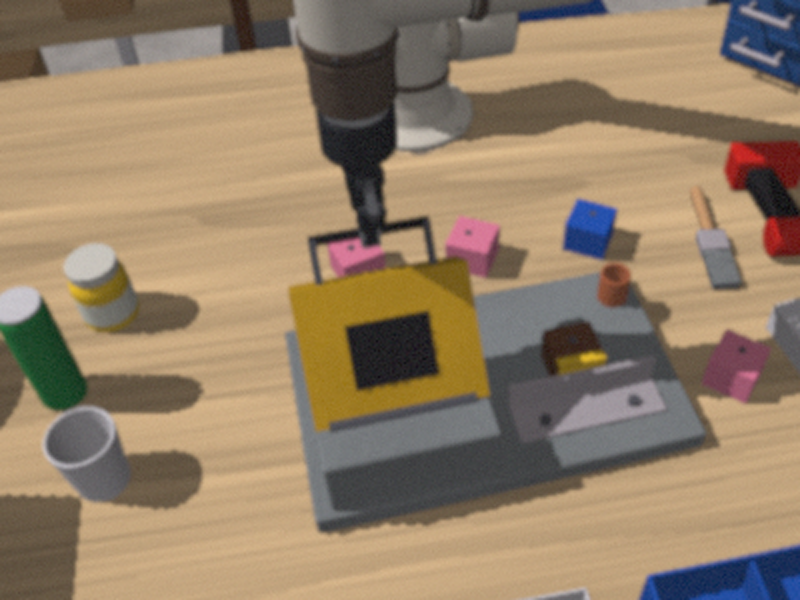

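The hood is held up by its bar (370,235) and steady. The block stands at the fence (578,355), and the sleeve, jar, can, tin and brush are where they were. I'm handing in.

```bash
python3 -c "
from rig import finish_job
print(finish_job())"
```

```text
the job is handed in; nothing more can be done
None
```

I turned the block about 74° and set its yellow face against the fence, mid-way along, then let go and pressed it home from behind with about 20 N. I then gripped the hood by its bar, raised it to about 50° and handed the job in at about 22.7 s while still holding it.

**Block:** the last measurement put its stripe at yaw 3.6° against 3.4° for the fence, so it looks flush. The final picture shows the block at the fence and the nearby things undisturbed; the foil pan and part of the drill were out of that view.

**Hood:** a one-second hold test showed no movement. The angle comes from the tool's travel, not from a picture: x travel gives about 49.8°. Height alone gave a slightly higher angle, which I put down to the bar rolling about 5 mm in the pads. No camera view could confirm it to better than a few degrees, because the arm hid the bar from above and the scene camera looks almost along its motion.

**Also odd:** the gripper reads about 9.4 mm open on the 12 mm bar, though the hold was firm. A 17 N sideways load during the lift fell to about 6 N after I raised the hood the last 5 mm.

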